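# Put the loose microscope objectives back on their storage bases

### The arm

A 6-joint arm with a two-finger parallel gripper is mounted at the origin on the work surface. World frame = base frame: x ahead of the robot, y to its left, z up, the work surface at z = 0. Lengths are in mm, angles in rad, forces in N, time in s.
With the tool pointing down it reaches from about 325 to 750 mm from the base axis. Payload 7.6 kg.
Tool frame: the origin (TCP) lies at the very end of the fingers, on their centre line; the grasp point (between the pads) lies 19 mm behind it; z points along the fingers, y is the direction in which the jaws open and shut (so a half turn about z gives the same grasp; the last joint's range is limited). The gripper opens to 85 mm and grips with 20 to 120 N. Pads are 22 mm wide; open, the fingers measure 114 mm over their backs; the gripper's body (76 mm by 85 mm) begins 54 mm behind the grasp point. The pads swing forward as they close: fully open they stand 13 mm farther back than shut.
Start: joints at [1.129, 0.052, 1.401, -0, 1.689, -0.07], TCP at [190.714, 489.156, 231.323] pointing down, gripper open.
Joint ranges: [-2.9, 2.9], [-0.91, 2.17], [0.12, 2.37], [-1.06, 4.2], [0.26, 2.73], [-2.93, 2.93]. Speed limits (rad/s): [2.57, 2.57, 3.01, 3.14, 3.14, 3.14].

### API

Orientations are given as a unit quaternion [x, y, z, w].
In Python, from rig import robot, imaging, job gives the robot as it stands.
- The arm moves only by the tool servo_tool, never from a script. Its argument "plan" is a list of rows, each a list of 7 numbers: the turn, a rotation vector about the tool's x, y, z in rad, then the shift along the tool's x, y, z in mm, then the opening, from 0 (shut) to 1 (fully open). A call has 1 to 5 rows; each row shifts and turns the commanded pose from where the row before left it, along the tool's axes as they then stand; what a row does not reach is not made up. A row lasts 1/12 s, in which the tool goes at most 41.7 mm and 7.16 degrees, less where a joint would pass 70% of its speed; a pose out of reach is approached as far as the arm can. A call with a gripper value outside its range is refused whole. The fingers move at their own pace and stop on an object; "squeeze" is the grip in N (left out, the last holds). Time passes only in rows, so rows that do not move let the fingers close. It gives the time, the measured TCP pose, the force and the opening at its end, in the units of the state.
- robot.sense(): the state, without advancing time (a new reading comes with each control period).
- imaging.grab_frame(name): name is "scene" or "top" or "wrist"; returns a dict with "frame" (400x640x3 uint8, red, green, blue), "depth" (400x640 float32, mm along the optical axis (not along the pixel's ray), 0 where there is no reading), "fx", "fy", "cx", "cy" (pixels), "distortion" ([k1, k2, p1, p2, k3] as OpenCV has them; the pictures are not rectified), "eye" and "rotation" of the camera in the world; the wrist camera has in their place "hand_eye" (4x4, takes a point from camera to tool coordinates, whose origin is the TCP and whose axes are the flange's). Camera axes: x right, y down, z forward; pixel columns grow to the right and rows downward; lengths in mm; the calibration is good to about 2 mm. A picture is of the moment at which its call begins: read the wrist's pose just before it.
- job.finish_job(): hands the job in, once; it reports no verdict.
The state is a dict: "time_s": time; "joints": joint angles; "qd": joint speeds; "joint_efforts": joint torques, N m; "ee_pos": TCP position; "ee_rot": TCP orientation; "contact_force": force on the tool from outside, world axes, zero at the start; "torque": the same for the moment, N m; "opening": opening from 0.0 (shut) to 1.0 (fully open).
Only numpy, scipy, OpenCV 4.12 (cv2) and the standard library are available. Lean on these libraries where they do the work, as an engineer would, in place of code of your own. Each camera call takes 0.05 s, during which the arm holds its last target.

### The job

Four microscope objectives are standing loose on the optical table. Put each one, upright with its lens up, into the round white storage base of its own size: the slimmest into the smallest base and so on up to the widest into the biggest. Set them down without dropping or tipping them, and leave the two black eyepieces standing where they are.

Things in the scene. Friction and masses are not known exactly. Their poses are not given: they have to be found in the camera images.
- objective_slim: The slimmest microscope objective, 24 mm in diameter and 62 mm tall, about 110 g; thread 20 mm across. Its nose narrows to a small 11 mm tip. Satin aluminium, dark grip rings near the foot, dark glass lens on top. Stands lens up on its short thread. Origin: centre of its underside, z up; round. Straight barrel, the place to grip: 5 to 44 mm above the underside.
- objective_medium: The second-slimmest microscope objective, 32 mm in diameter and 58 mm tall, about 180 g; thread 25 mm across. It has a stepped nose, 26 then 20 mm across, flat on top. Satin aluminium, dark grip rings near the foot, dark glass lens on top. Stands lens up on its short thread. Origin: centre of its underside, z up; round. Straight barrel, the place to grip: 5 to 44 mm above the underside.
- objective_large: The second-widest microscope objective, 40 mm in diameter and 72 mm tall, about 270 g; thread 25 mm across. It has a long conical nose that ends in a 13 mm tip; the tallest of the four. Satin aluminium, dark grip rings near the foot, dark glass lens on top. Stands lens up on its short thread. Origin: centre of its underside, z up; round. Straight barrel, the place to grip: 5 to 44 mm above the underside.
- objective_widest: The widest microscope objective, 50 mm in diameter and 57 mm tall, about 360 g; thread 32 mm across. It has a short blunt nose with a big front lens, 42 mm across. Satin aluminium, dark grip rings near the foot, dark glass lens on top. Stands lens up on its short thread. Origin: centre of its underside, z up; round. Straight barrel, the place to grip: 5 to 44 mm above the underside.
- base_smallest: The smallest storage base: the open round white plastic bottom of an objective canister, a shallow dish with a ribbed rim and a grey pad inside. Outside 46 mm across, inside 40 mm, rim 14 mm above the bench, floor 4 mm above the bench. Belongs to the slimmest (24 mm) objective. Firmly fixed to the bench. Origin: centre of its underside, on the bench, z up; round.
- base_second: The second-smallest storage base: the open round white plastic bottom of an objective canister, a shallow dish with a ribbed rim and a grey pad inside. Outside 56 mm across, inside 48 mm, rim 14 mm above the bench, floor 4 mm above the bench. Belongs to the second-slimmest (32 mm) objective. Firmly fixed to the bench. Origin: centre of its underside, on the bench, z up; round.
- base_third: The second-biggest storage base: the open round white plastic bottom of an objective canister, a shallow dish with a ribbed rim and a grey pad inside. Outside 68 mm across, inside 56 mm, rim 14 mm above the bench, floor 4 mm above the bench. Belongs to the second-widest (40 mm) objective. Firmly fixed to the bench. Origin: centre of its underside, on the bench, z up; round.
- base_biggest: The biggest storage base: the open round white plastic bottom of an objective canister, a shallow dish with a ribbed rim and a grey pad inside. Outside 82 mm across, inside 66 mm, rim 14 mm above the bench, floor 4 mm above the bench. Belongs to the widest (50 mm) objective. Firmly fixed to the bench. Origin: centre of its underside, on the bench, z up; round.
- eyepiece_1: Eyepiece 1 of two alike: black, 58 mm tall, standing on its 30 mm dark steel tube with a flared rubber eyecup, 42 mm across and hollow, on top; black body 37 mm across. Not an objective: to be left alone. Origin: centre of its underside, z up.
- eyepiece_2: Eyepiece 2 of two alike: black, 58 mm tall, standing on its 30 mm dark steel tube with a flared rubber eyecup, 42 mm across and hollow, on top; black body 37 mm across. Not an objective: to be left alone. Origin: centre of its underside, z up.

How it is judged (in metres and radians):
At the end, for the whole second after the job is handed in: Each objective stands in the base of its size (slimmest in smallest and so on): centre within 10 mm of the base's, underside on the base's floor (2 to 7 mm above its underside), upright within 0.1 rad, released, at rest; both eyepieces upright, within 20 mm of where they were (horizontal distance between objective_slim and base_smallest below 0.01 m and z of objective_slim in the frame of base_smallest between 0.002 and 0.007 m and angle between each of objective_slim, objective_medium, objective_large, objective_widest, eyepiece_1, eyepiece_2's own z axis and vertical below 0.1 rad and linear speed of each of objective_slim, objective_medium, objective_large, objective_widest below 0.02 m/s and angular speed of each of objective_slim, objective_medium, objective_large, objective_widest below 0.2 rad/s and contact force between each of objective_slim, objective_medium, objective_large, objective_widest and the fingers below 0.05 N and horizontal distance between objective_medium and base_second below 0.01 m and z of objective_medium in the frame of base_second between 0.002 and 0.007 m and horizontal distance between objective_large and base_third below 0.01 m and z of objective_large in the frame of base_third between 0.002 and 0.007 m and horizontal distance between objective_widest and base_biggest below 0.01 m and z of objective_widest in the frame of base_biggest between 0.002 and 0.007 m and distance of each of eyepiece_1, eyepiece_2 from where it was at the start of the episode below 0.02 m); the robot touches nothing.
It fails at once if an objective is dropped (it moves faster than 0.5 m/s while its underside is less than 15 mm above the bench) ((height (world z) of objective_slim below 0.015 m and linear speed of objective_slim above 0.5 m/s) or (height (world z) of objective_medium below 0.015 m and linear speed of objective_medium above 0.5 m/s) or (height (world z) of objective_large below 0.015 m and linear speed of objective_large above 0.5 m/s) or (height (world z) of objective_widest below 0.015 m and linear speed of objective_widest above 0.5 m/s)).
It fails at once if an objective is tipped by more than 0.6 rad (angle between any of objective_slim, objective_medium, objective_large, objective_widest's own z axis and vertical above 0.6 rad).
It fails at once if an eyepiece is moved by more than 20 mm (distance of any of eyepiece_1, eyepiece_2 from where it was at the start of the episode above 0.02 m).
It also fails if it takes over 99 s, if anything falls off the work surface, if the arm or the gripper's body presses on something with over 40 N, if the wrist force passes 120 N, or if a joint passes its speed limit or range.

## Working session

There is one attempt and no reset: what is moved stays moved. The work goes in short steps, Python scripts to look and compute and a tool call to move; the robot and the scene stay as the last step left them, time stands still between calls to the robot, and variables do not carry over. Pictures are saved under pics/ and viewed, and the job is handed in when it is done.

Besides the shell and the picture viewer there is one more tool, called as name([rows], argument=value, ...), one row to a line, values as JSON. servo_tool: Moves the arm, as the interface text tells. Its arguments: {"type":"object","properties":{"plan":{"type":"array"},"squeeze":{"type":"number"}},"required":["plan"]}

```bash
ls; mkdir -p pics; cat > look.py <<'E'
import cv2,sys
from rig import robot, imaging, job
import pickle
s=robot.sense(); print({k:(v if not hasattr(v,'__len__') else [round(float(x),3) for x in v]) for k,v in s.items()})
for n in sys.argv[2:]:
    f=imaging.grab_frame(n); pickle.dump((s,f),open(f'{n}_{sys.argv[1]}.pkl','wb'))
    cv2.imwrite(f'pics/{n}_{sys.argv[1]}.png',f['frame'][:,:,::-1])
    print(n,{k:v for k,v in f.items() if k not in('frame','depth')})
E
python3 look.py 0 top scene wrist
```

```text
pics
{'time_s': 0.0, 'joints': [1.129, 0.053, 1.402, 0.0, 1.689, -0.07], 'qd': [-0.0, -0.0, -0.001, -0.001, 0.002, 0.001], 'joint_efforts': [-0.001, -38.167, -36.018, -0.0, 0.006, -0.0], 'ee_pos': [190.567, 488.86, 230.466], 'ee_rot': [0.185, 0.983, -0.001, -0.0], 'contact_force': [-0.08, -0.014, -0.546], 'torque': [-0.001, 0.001, -0.016], 'opening': 1.0013974586832435}
top {'fx': 470.7979283913713, 'fy': 470.7979283913713, 'cx': 315.63064888100695, 'cy': 200.68996659232488, 'distortion': array([-0.01493329,  0.        ,  0.        ,  0.        ,  0.        ]), 'eye': array([ 409.59144603,   15.09823625, 1265.37916992]), 'rotation': array([ 0.71539969, -0.69651343,  0.04745157, -0.0286473 ])}
scene {'fx': 461.45626514889693, 'fy': 461.45626514889693, 'cx': 321.62746272270647, 'cy': 202.24408336386668, 'distortion': array([-0.00616559,  0.        ,  0.        ,  0.        ,  0.        ]), 'eye': array([911.21680941, 590.60721715, 809.64772929]), 'rotation': array([ 0.28209771,  0.88709322, -0.35081218, -0.10206527])}
wrist {'fx': 329.4136377218292, 'fy': 329.4136377218292, 'cx': 317.7079305885977, 'cy': 201.8806380926398, 'distortion': array([-0.04379379,  0.        ,  0.        ,  0.        ,  0.        ]), 'hand_eye': array([[-5.89039973e-04, -9.48795760e-01, -3.15889631e-01,
         8.07456325e+01],
       [ 9.99998783e-01, -1.01512836e-03,  1.18430676e-03,
         3.62135265e-01],
       [-1.44433376e-03, -3.15888549e-01,  9.48795204e-01,
        -1.41725154e+02],
       [ 0.00000000e+00,  0.00000000e+00,  0.00000000e+00,
         1.00000000e+00]])}
```

View pics/top_0.png

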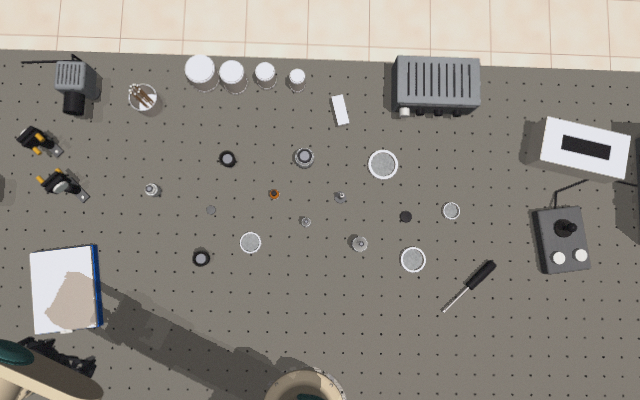

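View pics/scene_0.png

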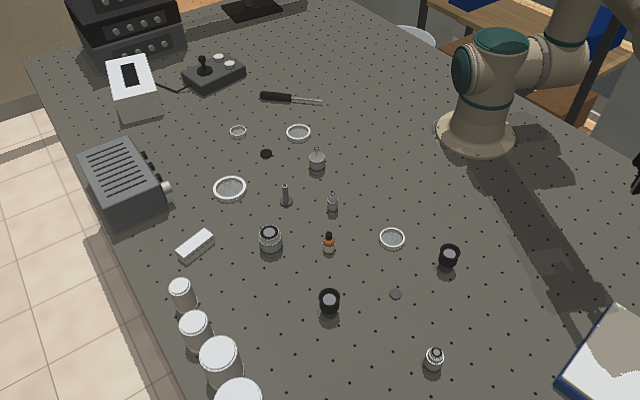

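View pics/wrist_0.png

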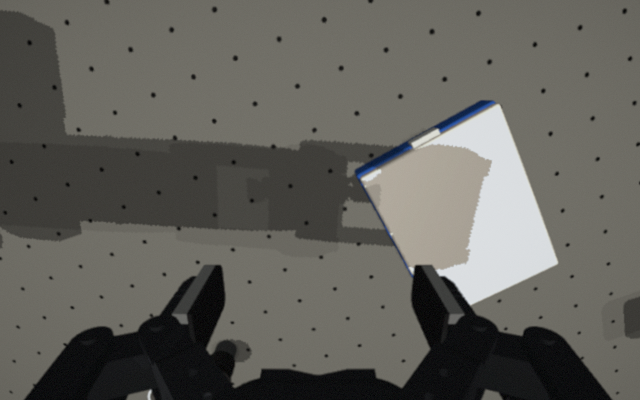

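```bash
python3 - <<'E'
import cv2,numpy as np
t=cv2.imread('pics/top_0.png'); s=cv2.imread('pics/scene_0.png')
a=cv2.resize(t[140:280,130:330],None,fx=4,fy=4,interpolation=cv2.INTER_CUBIC); b=cv2.resize(t[140:280,290:480],None,fx=4,fy=4,interpolation=cv2.INTER_CUBIC)
cv2.imwrite('pics/a.png',a);cv2.imwrite('pics/b.png',b)
cv2.imwrite('pics/c.png',cv2.resize(s[115:265,215:415],None,fx=4,fy=4,interpolation=cv2.INTER_CUBIC))
E
```

```text
(no output)
```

View pics/a.png

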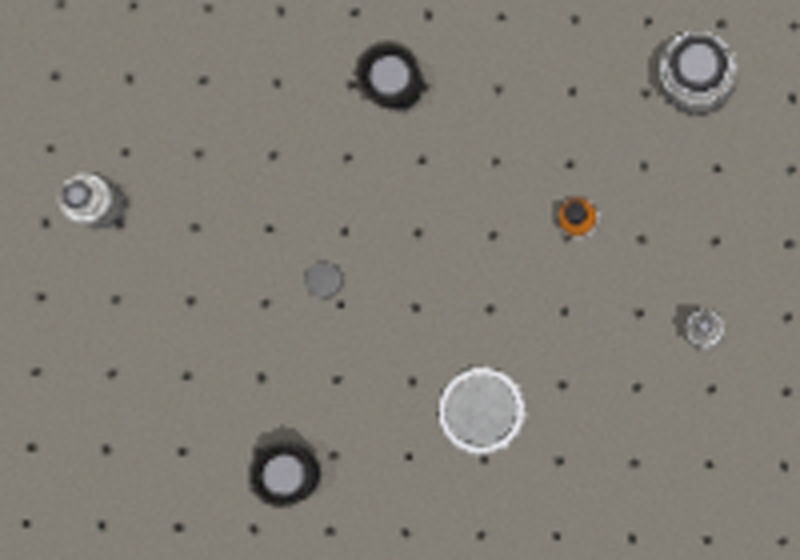

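View pics/b.png

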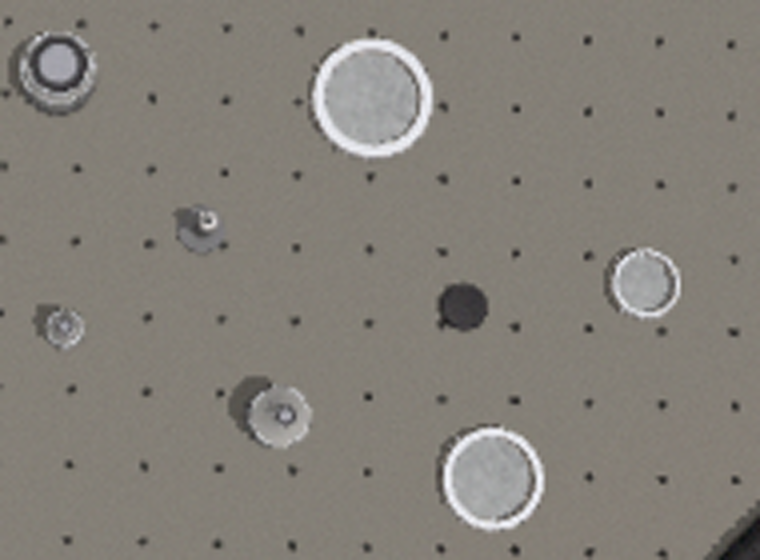

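View pics/c.png

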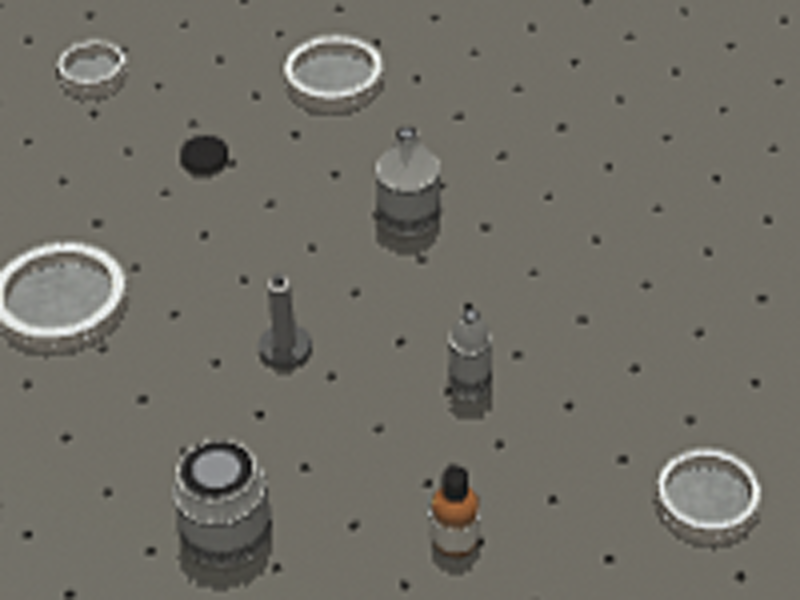

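```bash
cat > geo.py <<'E'
import numpy as np,cv2,pickle
from scipy.spatial.transform import Rotation as R
from scipy.optimize import least_squares
def K(f): return np.array([[f['fx'],0,f['cx']],[0,f['fy'],f['cy']],[0,0,1.]])
def pose(s,f):
    if 'eye' in f: return R.from_quat(f['rotation']).as_matrix(), np.array(f['eye'])
    T=np.eye(4);T[:3,:3]=R.from_quat(s['ee_rot']).as_matrix();T[:3,3]=s['ee_pos'];T=T@f['hand_eye'];return T[:3,:3],T[:3,3]
def rays(s,f,uv):
    Rm,e=pose(s,f); n=cv2.undistortPoints(np.array(uv,float).reshape(-1,1,2),K(f),f['distortion'])[:,0]
    return e,np.c_[n,np.ones(len(n))]@Rm.T
def onplane(s,f,uv,z):
    e,d=rays(s,f,uv); return (e+d*((z-e[2])/d[:,2])[:,None])[:,:2]
def cloud(s,f):
    v,u=np.mgrid[0:400,0:640]; Rm,e=pose(s,f)
    _,d=rays(s,f,np.c_[u.ravel(),v.ravel()]); return (e+d*f['depth'].reshape(-1,1)).reshape(400,640,3)
def proj(s,f,P):
    Rm,e=pose(s,f); c=(np.array(P,float).reshape(-1,3)-e)@Rm
    return cv2.projectPoints(c,np.zeros(3),np.zeros(3),K(f),f['distortion'])[0][:,0]
def circ(p):
    r=least_squares(lambda q:np.hypot(p[:,0]-q[0],p[:,1]-q[1])-q[2],[*p.mean(0),20],loss='soft_l1');return r.x,np.sqrt(np.mean(r.fun**2))
E
python3 - <<'E'
from geo import *
np.set_printoptions(precision=1,suppress=True)
for n in('top','scene'):
    s,f=pickle.load(open(f'{n}_0.pkl','rb')); C=cloud(s,f); ok=f['depth']>0
    fl=ok&(abs(C[...,2])<15)&(C[...,0]>250)&(C[...,0]<700)&(abs(C[...,1])<450); print(n,'floor',np.median(C[fl][:,2]),C[fl][:,2].std())
    m=(ok&(C[...,2]>8)&(C[...,2]<100)).astype(np.uint8)
    k,l,st,ce=cv2.connectedComponentsWithStats(m)
    for i in range(1,k):
        if st[i,4]<25 or st[i,4]>3500: continue
        P=C[l==i]; (c,r)=cv2.minEnclosingCircle(P[:,:2].astype(np.float32))
        print(ce[i],st[i,4],'xy',np.array(c),'r',round(r,1),'ztop',np.percentile(P[:,2],[5,50,98]))
E
```

```text
top floor -0.779474412834702 2.9761842769544806
[74.4 57.7] 39 xy [897.7 636.9] r 27.6 ztop [ 9.8 73.9 98.3]
[215.   74.2] 1642 xy [873.9 258.4] r 77.7 ztop [17.3 78.5 92.1]
[265.3  74.8] 451 xy [878.1 127.9] r 27.2 ztop [16.1 70.8 77.3]
[91.2 86.8] 201 xy [810.3 574. ] r 52.8 ztop [69.8 85.7 99.4]
[296.8  79.6] 309 xy [868.  43.] r 21.9 ztop [13.9 69.7 77.9]
[145.5  99.9] 574 xy [799.3 440.9] r 37.1 ztop [11.9 48.4 92.8]
[339.6 110.1] 387 xy [795.2 -74.5] r 43.9 ztop [19.5 26.6 32.7]
[ 75.8 113.8] 48 xy [746.  602.5] r 25.0 ztop [ 79.6  92.5 100. ]
[ 46.2 145.2] 288 xy [672.3 702.6] r 40.2 ztop [ 9.  44.2 98.7]
[638.  163.4] 165 xy [ 658.5 -908.1] r 88.8 ztop [ 8.6 13.1 23.9]
[304.  157.5] 315 xy [659.  18.] r 25.5 ztop [19.5 54.5 60.5]
[226.8 158.2] 219 xy [646.8 219.8] r 20.8 ztop [35.8 50.7 60.3]
[382.3 164.2] 255 xy [ 650.2 -195.6] r 41.3 ztop [ 8.9 12.3 17.2]
[ 72.3 187.5] 326 xy [563.1 620. ] r 41.8 ztop [ 9.  43.7 98.9]
[152.2 189.7] 170 xy [560.5 413.5] r 16.0 ztop [15.8 46.9 60.9]
[274.  194.1] 90 xy [558.6  94.5] r 13.5 ztop [20.4 36.7 59.1]
[340.7 195.5] 33 xy [560.4 -84.
[... 1266 characters left out ...]
6 160.6] 317 xy [ 436.4 -134.4] r 20.7 ztop [11.3 40.  69.6]
[228.8 187.6] 229 xy [ 653.6 -198.3] r 42.7 ztop [ 8.4 10.7 13.5]
[284.8 192. ] 91 xy [562.7 -85.3] r 7.8 ztop [11.2 38.3 59.6]
[332.1 202.9] 190 xy [491.6   6.2] r 12.9 ztop [11.1 37.2 59.9]
[269.8 239.9] 601 xy [661.2  15.5] r 25.5 ztop [12.3 46.2 56.5]
[194.1 244.8] 643 xy [797.1 -78.4] r 44.1 ztop [10.2 24.3 27.4]
[391.7 237.7] 127 xy [434.  151.1] r 28.7 ztop [ 8.4 10.4 13.5]
[328.3 242.3] 198 xy [561.9  92.3] r 13.1 ztop [11.6 33.  55.9]
[448.3 256.2] 457 xy [388.5 271.5] r 21.3 ztop [13.7 45.6 56.7]
[328.7 301.4] 495 xy [648.8 215.4] r 21.3 ztop [22.3 46.3 57.1]
[433.4 359.9] 426 xy [563.1 411.1] r 16.7 ztop [12.6 41.5 57.3]
```

servo_tool([
  [0, 0, -0.075, -36, 0, 0, 1],
  [0, 0, -0.075, -36, 0, 0, 1],
  [0, 0, -0.075, -36, 0, 0, 1],
  [0, 0, -0.075, -36, 0, 0, 1],
  [0, 0, -0.073, -36, 0, 0, 1],
], squeeze=40)

```text
time_s: 0.57
ee_pos: [366.8, 448.9, 231.3]
ee_rot: [-0.002, 1.0, -0.0, -0.0]
contact_force: [-0.3, 1.5, 0.6]
opening: 1.0
```

servo_tool([
  [0, 0, 0, -38, -7.5, 10, 1],
  [0, 0, 0, -38, -7.5, 10, 1],
  [0, 0, 0, -38, -7.5, 10, 1],
  [0, 0, 0, -38, -7.5, 10, 1],
  [0, 0, 0, -38, -7.5, 10, 1],
])

```text
time_s: 0.98
ee_pos: [557.0, 411.7, 180.3]
ee_rot: [-0.001, 1.0, -0.0, -0.0]
contact_force: [-0.5, 0.9, 1.2]
opening: 0.999
```

```bash
python3 look.py 1 wrist | head -1
```

```text
{'time_s': 0.9833, 'joints': [0.583, 0.556, 0.893, 0.0, 1.693, -0.989], 'qd': [-0.482, 0.987, -1.102, 0.003, 0.1, -0.483], 'joint_efforts': [0.637, -62.082, -30.989, -0.128, -0.049, 0.601], 'ee_pos': [556.986, 411.733, 180.278], 'ee_rot': [-0.001, 1.0, -0.0, -0.0], 'contact_force': [-0.531, 0.924, 1.192], 'torque': [0.019, -0.022, -0.033], 'opening': 0.998534985996714}
```

View pics/wrist_1.png

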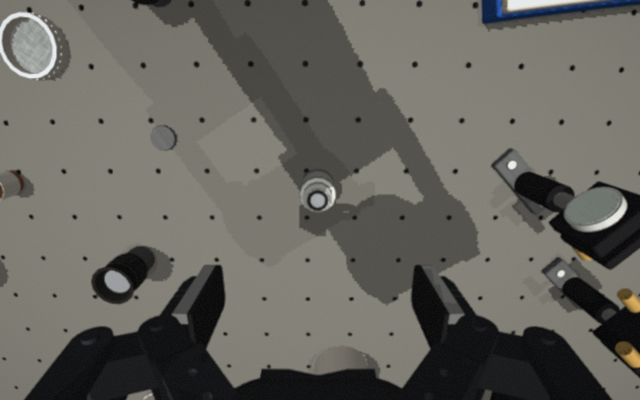

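```bash
cat > meas.py <<'E'
import sys
from geo import *
np.set_printoptions(precision=1,suppress=True)
def run(tag,u,v,h,zlo=12):
    s,f=pickle.load(open(f'wrist_{tag}.pkl','rb')); C=cloud(s,f)
    print('lens ray',onplane(s,f,[[u,v]],h))
    m=((f['depth']>0)&(C[...,2]>zlo)&(C[...,2]<90)).astype(np.uint8)
    k,l,st,ce=cv2.connectedComponentsWithStats(m)
    w=np.array([l[j,i] for j in range(int(v)-8,int(v)+9) for i in range(int(u)-8,int(u)+9)]);w=w[w>0]
    i=np.bincount(w).argmax(); P=C[l==i]; c,r=cv2.minEnclosingCircle(P[:,:2].astype(np.float32))
    print('cloud',np.array(c),'r',round(r,1),'z',np.percentile(P[:,2],[2,50,99]),'n',len(P), 'px',ce[i])
if __name__=='__main__': run(sys.argv[1],*map(float,sys.argv[2:]))
E
python3 meas.py 1 318 200 58
python3 - <<'E'
import cv2
im=cv2.imread('pics/wrist_1.png')
cv2.imwrite('pics/w1z.png',cv2.resize(im[150:250,260:380],None,fx=5,fy=5,interpolation=cv2.INTER_CUBIC))
E
```

```text
lens ray [[562.6 412.4]]
cloud [562.2 411.6] r 16.3 z [15.6 51.3 58.8] n 1223 px [317.2 190.2]
```

View pics/w1z.png

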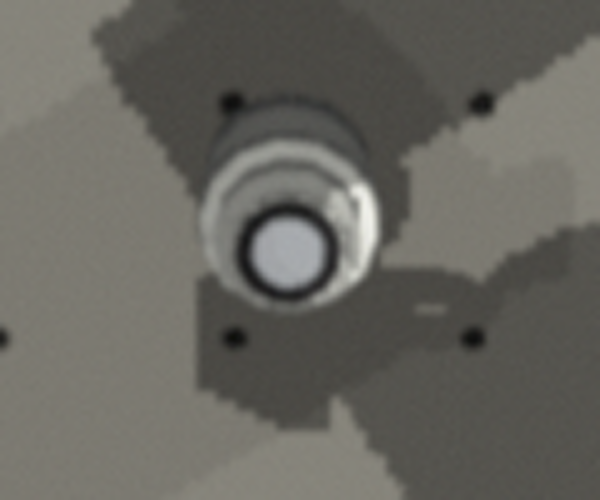

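servo_tool([
  [0, 0, 0, 0, 0, 0, 1],
  [0, 0, 0, -3, 0, 30, 1],
  [0, 0, 0, 0, 0, 30, 1],
  [0, 0, 0, 0, 0, 30, 1],
  [0, 0, 0, 0, 0, 10, 1],
])

```text
time_s: 1.45
ee_pos: [555.6, 411.9, 76.3]
ee_rot: [-0.001, 1.0, -0.002, -0.003]
contact_force: [-0.2, -0.0, -1.2]
opening: 1.003
```

servo_tool([
  [0, 0, 0, 0, 0, 0, 1],
  [0, 0, 0, 0, 0, 0, 1],
])

```text
time_s: 1.62
ee_pos: [558.2, 413.1, 82.8]
ee_rot: [-0.001, 1.0, 0.0, 0.0]
contact_force: [0.2, -0.9, 0.6]
opening: 1.002
```

servo_tool([
  [0, 0, 0, -4, -1, 20, 1],
  [0, 0, 0, 0, 0, 20, 1],
  [0, 0, 0, 0, 0, 20, 1],
  [0, 0, 0, 0, 0, 8, 1],
  [0, 0, 0, 0, 0, 0, 1],
])

```text
time_s: 2.03
ee_pos: [562.0, 411.6, 13.2]
ee_rot: [-0.001, 1.0, -0.0, -0.0]
contact_force: [-0.3, 0.0, -1.1]
opening: 0.999
```

servo_tool([
  [0, 0, 0, 0, 0, 0, 0.7],
  [0, 0, 0, 0, 0, 0, 0.5],
  [0, 0, 0, 0, 0, 0, 0.45],
])

```text
time_s: 2.28
ee_pos: [563.4, 412.3, 15.9]
ee_rot: [-0.001, 1.0, 0.001, 0.002]
contact_force: [-0.5, -0.0, -0.2]
opening: 0.604
```

Now close on it.

servo_tool([
  [0, 0, 0, 0, 0, 0, 0.42],
  [0, 0, 0, 0, 0, 0, 0.38],
  [0, 0, 0, 0, 0, 0, 0.34],
  [0, 0, 0, 0, 0, 0, 0.2],
  [0, 0, 0, 0, 0, 0, 0.0],
], squeeze=50)

```text
time_s: 2.7
ee_pos: [562.9, 411.7, 14.5]
ee_rot: [-0.001, 1.0, 0.0, 0.001]
contact_force: [-0.8, -0.1, 5.4]
opening: 0.358
```

servo_tool([
  [0, 0, 0, 0, 0, 0, 0],
  [0, 0, 0, 0, 0, 0, 0],
  [0, 0, 0, 0, 0, 0, 0],
])

```text
time_s: 2.95
ee_pos: [562.9, 411.7, 14.6]
ee_rot: [-0.001, 1.0, 0.0, 0.001]
contact_force: [-1.4, -1.3, 6.0]
opening: 0.358
```

servo_tool([
  [0, 0, 0, 0, 0, -5, 0],
  [0, 0, 0, 0, 0, -15, 0],
  [0, 0, 0, 0, 0, -25, 0],
  [0, 0, 0, 0, 0, -25, 0],
  [0, 0, 0, 0, 0, -20, 0],
])

```text
time_s: 3.37
ee_pos: [562.5, 411.8, 106.1]
ee_rot: [-0.001, 1.0, 0.001, 0.001]
contact_force: [0.7, 0.4, -0.5]
opening: 0.356
```

```bash
python3 look.py 2 wrist | head -1
```

```text
{'time_s': 3.3667, 'joints': [0.579, 0.604, 0.975, 0.0, 1.561, -0.993], 'qd': [0.0, -0.172, -0.24, -0.0, 0.403, -0.003], 'joint_efforts': [0.014, -56.459, -33.492, -0.001, -0.348, 0.0], 'ee_pos': [562.48, 411.773, 106.124], 'ee_rot': [-0.001, 1.0, 0.001, 0.001], 'contact_force': [0.722, 0.362, -0.478], 'torque': [0.01, -0.044, 0.015], 'opening': 0.3561765238993338}
```

View pics/wrist_2.png

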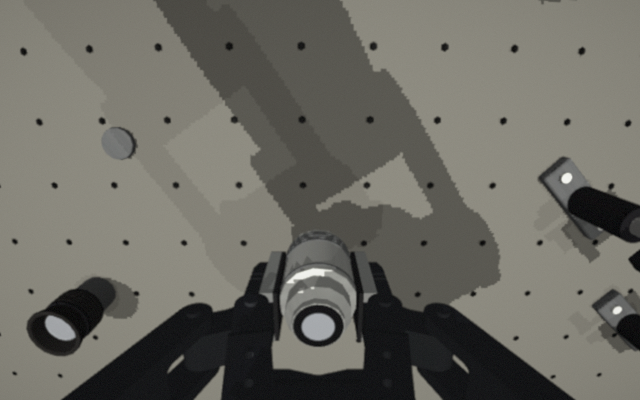

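servo_tool([
  [0, 0, 0, 10, -20, 0, 0],
  [0, 0, 0, 18, -34, 0, 0],
  [0, 0, 0, 18, -34, 0, 0],
  [0, 0, 0, 18, -34, 0, 0],
  [0, 0, 0, 18, -34, 0, 0],
])

```text
time_s: 3.83
ee_pos: [479.1, 254.0, 102.7]
ee_rot: [-0.001, 1.0, -0.0, -0.0]
contact_force: [1.1, -0.0, -0.8]
opening: 0.36
```

servo_tool([
  [0, 0, 0, 10, -25, 0, 0],
  [0, 0, 0, 5, -10, 0, 0],
  [0, 0, 0, 0, 0, 0, 0],
])

```text
time_s: 4.08
ee_pos: [464.6, 218.5, 103.3]
ee_rot: [0.0, 1.0, -0.0, -0.0]
contact_force: [0.4, 0.7, -1.1]
opening: 0.362
```

```bash
python3 look.py 3 wrist | head -1
```

```text
{'time_s': 4.0833, 'joints': [0.368, 0.101, 1.608, -0.0, 1.433, -1.202], 'qd': [0.036, 0.052, -0.07, 0.014, -0.011, 0.03], 'joint_efforts': [-0.756, -39.972, -33.935, -0.101, 0.071, -0.249], 'ee_pos': [464.632, 218.484, 103.257], 'ee_rot': [0.0, 1.0, -0.0, -0.0], 'contact_force': [0.441, 0.703, -1.133], 'torque': [-0.086, -0.035, 0.041], 'opening': 0.36237634485517506}
```

View pics/wrist_3.png

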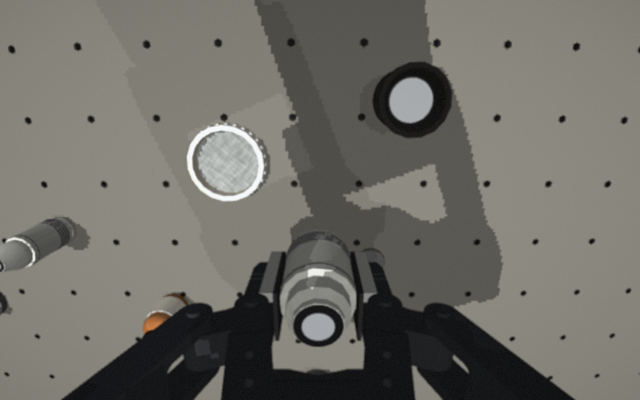

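```bash
cat > base.py <<'E'
import sys
from geo import *
np.set_printoptions(precision=1,suppress=True)
def run(tag,u,v,lens=None,held_h=None):
    s,f=pickle.load(open(f'wrist_{tag}.pkl','rb')); g=f['frame'].min(2)
    m=(g>205).astype(np.uint8); cs,_=cv2.findContours(m,cv2.RETR_EXTERNAL,cv2.CHAIN_APPROX_NONE)
    c=[c for c in cs if len(c)>60 and cv2.pointPolygonTest(cv2.convexHull(c),(u,v),False)>0]
    for q in c:
        p=onplane(s,f,q[:,0,:],14.); x,e=circ(p); print('rim centre/r',x,'rms',e,'tcp',np.array(s['ee_pos']),'rot',s['ee_rot'])
    e,d=rays(s,f,[[318,326]])
if __name__=='__main__': run(sys.argv[1],*map(float,sys.argv[2:]))
E
python3 base.py 3 226 162
python3 - <<'E'
from geo import *
s,f=pickle.load(open('wrist_3.pkl','rb'))
T=np.linalg.inv(f['hand_eye'])
for z in(-43.5,): 
  p=(T@np.array([0,0,z,1]))[:3]; print(cv2.projectPoints(p[None],np.zeros(3),np.zeros(3),K(f),f['distortion'])[0])
E
```

```text
rim centre/r [432.3 152.6  27. ] rms 0.2864667872449354 tcp [464.6 218.5 103.3] rot [ 0.  1. -0. -0.]
[[[317.06146034 327.14861508]]]
```

servo_tool([
  [0, 0, 0, 12, -25, 0, 0],
  [0, 0, 0, 13, -26, 0, 0],
  [0, 0, 0, 7, -15, 0, 0],
  [0, 0, 0, 0, 0, 0, 0],
  [0, 0, 0, 0, 0, 0, 0],
])

```text
time_s: 4.55
ee_pos: [434.1, 154.8, 103.6]
ee_rot: [-0.0, 1.0, 0.0, 0.0]
contact_force: [-0.1, -0.3, -1.3]
opening: 0.36
```

servo_tool([
  [0, 0, 0, 0, 0, 10, 0],
  [0, 0, 0, 0, 0, 20, 0],
  [0, 0, 0, 0, 0, 20, 0],
  [0, 0, 0, 0, 0, 10, 0],
  [0, 0, 0, 0, 0, 5, 0],
])

```text
time_s: 4.97
ee_pos: [432.7, 154.9, 36.0]
ee_rot: [-0.001, 1.0, -0.0, -0.002]
contact_force: [-0.2, 0.0, -2.2]
opening: 0.356
```

servo_tool([
  [0, 0, 0, 0, 0, 0, 0],
  [0, 0, 0, 0, 0, 0, 0],
])

```text
time_s: 5.13
ee_pos: [434.1, 154.8, 38.7]
ee_rot: [-0.001, 1.0, 0.0, 0.0]
contact_force: [-0.7, 0.1, -1.6]
opening: 0.361
```

Offsets: x −2, y −2; down 20 slowly.

servo_tool([
  [0, 0, 0, 1.5, -2, 6, 0],
  [0, 0, 0, 0, 0, 6, 0],
  [0, 0, 0, 0, 0, 4, 0],
  [0, 0, 0, 0, 0, 2, 0],
  [0, 0, 0, 0, 0, 0, 0],
])

```text
time_s: 5.55
ee_pos: [431.9, 152.2, 19.8]
ee_rot: [-0.001, 1.0, -0.0, -0.0]
contact_force: [0.5, 0.2, -1.5]
opening: 0.361
```

servo_tool([
  [0, 0, 0, 0, 0, 1, 0],
  [0, 0, 0, 0, 0, 0, 0],
  [0, 0, 0, 0, 0, 0, 0],
])

```text
time_s: 5.8
ee_pos: [432.3, 152.4, 19.5]
ee_rot: [-0.001, 1.0, 0.0, 0.0]
contact_force: [-0.1, -0.5, -1.8]
opening: 0.364
```

servo_tool([
  [0, 0, 0, 0, 0, 1, 0],
  [0, 0, 0, 0, 0, 0.5, 0],
  [0, 0, 0, 0, 0, 0, 0],
  [0, 0, 0, 0, 0, 0, 0],
])

```text
time_s: 6.13
ee_pos: [432.6, 152.5, 18.5]
ee_rot: [-0.001, 1.0, 0.0, 0.0]
contact_force: [-2.5, -1.5, 5.3]
opening: 0.358
```

servo_tool([
  [0, 0, 0, 0, 0, 0, 0.4],
  [0, 0, 0, 0, 0, 0, 0.45],
  [0, 0, 0, 0, 0, 0, 0.6],
  [0, 0, 0, 0, 0, 0, 0.8],
  [0, 0, 0, 0, 0, 0, 0.9],
])

```text
time_s: 6.55
ee_pos: [432.2, 152.4, 17.7]
ee_rot: [-0.001, 1.0, 0.0, -0.0]
contact_force: [-0.3, 0.6, 0.1]
opening: 0.86
```

servo_tool([
  [0, 0, 0, 0, 0, -5, 1],
  [0, 0, 0, 0, 0, -20, 1],
  [0, 0, 0, 0, 0, -40, 1],
  [0, 0, 0, 0, 0, -40, 1],
  [0, 0, 0, 0, 0, -40, 1],
])

```text
time_s: 6.97
ee_pos: [431.6, 152.2, 164.7]
ee_rot: [-0.001, 1.0, -0.0, -0.0]
contact_force: [0.5, 1.1, -0.5]
opening: 0.997
```

```bash
python3 look.py 4 wrist | head -1
```

```text
{'time_s': 6.9667, 'joints': [0.258, -0.11, 1.692, 0.0, 1.559, -1.314], 'qd': [0.0, -0.381, -0.644, 0.001, 1.002, 0.002], 'joint_efforts': [0.163, -29.383, -31.928, -0.0, -1.069, 0.0], 'ee_pos': [431.627, 152.231, 164.711], 'ee_rot': [-0.001, 1.0, -0.0, -0.0], 'contact_force': [0.48, 1.087, -0.54], 'torque': [-0.015, -0.083, -0.069], 'opening': 0.9973335614331591}
```

View pics/wrist_4.png

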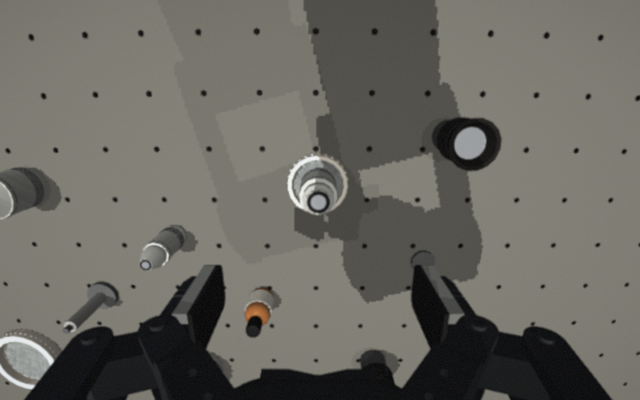

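```bash
python3 meas.py 4 318 201 62; python3 meas.py 4 146 265 62 
```

```text
lens ray [[431.7 152.9]]
cloud [432.  152.4] r 27.9 z [12.2 46.9 62.7] n 1954 px [317.5 187.4]
lens ray [[488.9   7.2]]
cloud [488.3   7. ] r 12.5 z [13.6 43.  62.2] n 1101 px [160.2 249.4]
```

servo_tool([
  [0, 0, 0, -10, -25, 0, 1],
  [0, 0, 0, -14, -36, 0, 1],
  [0, 0, 0, -14, -36, 0, 1],
  [0, 0, 0, -13, -34, 0, 1],
  [0, 0, 0, -5.5, -14, 0, 1],
])

```text
time_s: 7.43
ee_pos: [489.7, 3.9, 163.0]
ee_rot: [0.001, 1.0, -0.001, 0.0]
contact_force: [-0.2, 0.9, 0.8]
opening: 1.001
```

servo_tool([
  [0, 0, 0, 0, 0, 0, 1],
  [0, 0, 0, 0, 0, 0, 1],
])

```text
time_s: 7.6
ee_pos: [488.8, 7.1, 162.7]
ee_rot: [0.0, 1.0, 0.0, -0.0]
contact_force: [0.2, 0.4, -0.4]
opening: 0.999
```

```bash
python3 look.py 5 wrist | head -1
```

```text
{'time_s': 7.6, 'joints': [-0.061, -0.018, 1.609, 0.0, 1.551, -1.632], 'qd': [0.039, -0.012, 0.013, 0.005, -0.0, 0.004], 'joint_efforts': [-1.38, -34.141, -35.582, -0.126, -0.052, -0.108], 'ee_pos': [488.798, 7.098, 162.674], 'ee_rot': [0.0, 1.0, 0.0, -0.0], 'contact_force': [0.231, 0.447, -0.367], 'torque': [-0.008, -0.009, -0.009], 'opening': 0.9992022514530212}
```

View pics/wrist_5.png

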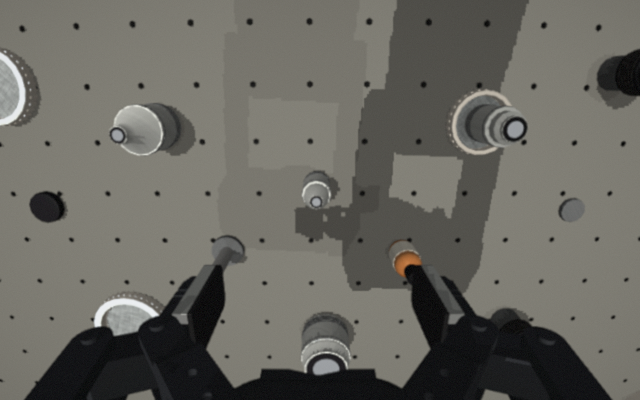

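```bash
python3 meas.py 5 316 202 62; python3 meas.py 5 117 135 72; python3 meas.py 5 325 366 57
```

```text
lens ray [[489.1   6.3]]
cloud [488.1   6. ] r 12.3 z [14.6 50.4 62.6] n 864 px [315.9 189.8]
lens ray [[ 435.5 -134.5]]
cloud [ 435.1 -134.1] r 20.7 z [14.4 47.3 72.2] n 2802 px [144.7 128.3]
lens ray [[657.1  14.4]]
cloud [658.1  14.8] r 25.4 z [13.9 47.  57.7] n 2346 px [324.7 346.6]
```

servo_tool([
  [0, 0, 0, 0, 0, 30, 1],
  [0, 0, 0, 0, 0, 40, 0.9],
  [0, 0, 0, 0, 0, 40, 0.8],
  [0, 0, 0, 0, 0, 30, 0.7],
  [0, 0, 0, 0, 0, 8.5, 0.7],
])

```text
time_s: 8.07
ee_pos: [485.0, 9.1, 9.3]
ee_rot: [-0.002, 1.0, 0.0, -0.004]
contact_force: [-0.6, 1.6, -1.7]
opening: 0.702
```

servo_tool([
  [0, 0, 0, 0, 0, 0, 0.7],
  [0, 0, 0, 0, 0, 0, 0.6],
  [0, 0, 0, 0, 0, 0, 0.5],
])

```text
time_s: 8.32
ee_pos: [490.6, 7.8, 17.0]
ee_rot: [-0.001, 1.0, -0.0, 0.002]
contact_force: [-0.0, -0.7, -0.0]
opening: 0.505
```

servo_tool([
  [0, 0, 0, 0, -1.5, 0, 0.5],
  [0, 0, 0, 0, 0, 0, 0.4],
  [0, 0, 0, 0, 0, 0, 0.36],
])

```text
time_s: 8.57
ee_pos: [489.6, 5.8, 15.5]
ee_rot: [-0.0, 1.0, -0.0, 0.001]
contact_force: [0.5, -0.1, -0.4]
opening: 0.36
```

servo_tool([
  [0, 0, 0, 0, 0, 0.5, 0.32],
  [0, 0, 0, 0, 0, 0, 0.28],
  [0, 0, 0, 0, 0, 0, 0.2],
  [0, 0, 0, 0, 0, 0, 0.0],
  [0, 0, 0, 0, 0, 0, 0.0],
], squeeze=50)

```text
time_s: 8.98
ee_pos: [489.2, 5.8, 14.2]
ee_rot: [-0.001, 1.0, -0.0, 0.0]
contact_force: [-0.6, -0.9, 4.3]
opening: 0.266
```

servo_tool([
  [0, 0, 0, 0, 0, 0, 0],
  [0, 0, 0, 0, 0, 0, 0],
])

```text
time_s: 9.15
ee_pos: [489.2, 5.8, 14.3]
ee_rot: [-0.001, 1.0, -0.0, 0.0]
contact_force: [-1.1, -2.0, 6.0]
opening: 0.266
```

servo_tool([
  [0, 0, 0, 0, 0, -5, 0],
  [0, 0, 0, 0, 0, -15, 0],
  [0, 0, 0, 0, 0, -25, 0],
  [0, 0, 0, 0, 0, -30, 0],
  [0, 0, 0, 0, 0, -25, 0],
])

```text
time_s: 9.57
ee_pos: [488.5, 6.2, 115.0]
ee_rot: [-0.001, 1.0, 0.0, -0.0]
contact_force: [0.8, 0.1, 0.2]
opening: 0.263
```

```bash
python3 look.py 6 wrist | head -1
```

```text
{'time_s': 9.5667, 'joints': [-0.063, 0.02, 1.669, 0.001, 1.454, -1.635], 'qd': [-0.0, -0.312, -0.316, -0.002, 0.608, -0.0], 'joint_efforts': [0.07, -33.173, -32.091, 0.001, -0.546, -0.0], 'ee_pos': [488.466, 6.194, 115.004], 'ee_rot': [-0.001, 1.0, 0.0, -0.0], 'contact_force': [0.751, 0.119, 0.158], 'torque': [-0.007, -0.024, 0.031], 'opening': 0.26270752917064366}
```

View pics/wrist_6.png

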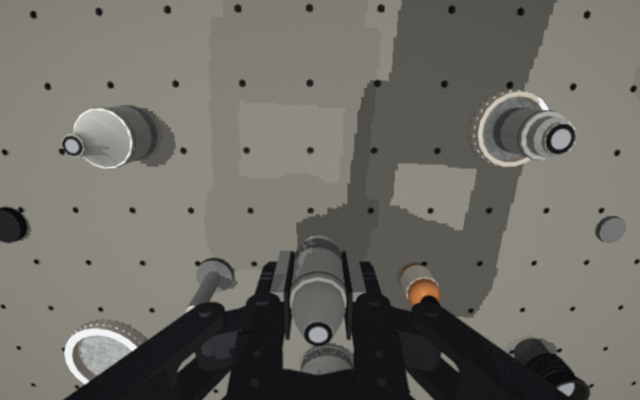

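servo_tool([
  [0, 0, 0, -4, -20, 0, 0],
  [0, 0, 0, -8, -36, 0, 0],
  [0, 0, 0, -8, -37, 0, 0],
  [0, 0, 0, -8, -37, 0, 0],
  [0, 0, 0, -8, -37, 0, 0],
])

```text
time_s: 10.03
ee_pos: [524.9, -162.3, 113.2]
ee_rot: [-0.001, 1.0, 0.0, -0.0]
contact_force: [0.2, 0.6, -0.4]
opening: 0.266
```

servo_tool([
  [0, 0, 0, -8, -37, 0, 0],
  [0, 0, 0, -8, -37, 0, 0],
  [0, 0, 0, -8, -37, 0, 0],
  [0, 0, 0, -7, -30, 0, 0],
  [0, 0, 0, -3, -15, 0, 0],
])

```text
time_s: 10.45
ee_pos: [558.8, -320.2, 112.5]
ee_rot: [0.001, 1.0, 0.0, -0.001]
contact_force: [0.5, 1.0, -1.1]
opening: 0.262
```

servo_tool([
  [0, 0, 0, 0, 0, 0, 0],
  [0, 0, 0, 0, 0, 0, 0],
])

```text
time_s: 10.62
ee_pos: [558.8, -317.1, 112.5]
ee_rot: [-0.0, 1.0, 0.001, -0.001]
contact_force: [0.2, 0.3, -0.3]
opening: 0.263
```

```bash
python3 look.py 7 wrist | head -1
```

```text
{'time_s': 10.6167, 'joints': [-0.574, 0.445, 1.178, 0.001, 1.521, -2.145], 'qd': [0.032, -0.028, 0.026, -0.0, -0.0, 0.003], 'joint_efforts': [-1.532, -52.537, -36.176, -0.13, -0.055, -0.062], 'ee_pos': [558.787, -317.059, 112.532], 'ee_rot': [-0.0, 1.0, 0.001, -0.001], 'contact_force': [0.197, 0.305, -0.259], 'torque': [0.042, -0.015, 0.035], 'opening': 0.26307901576153925}
```

View pics/wrist_7.png

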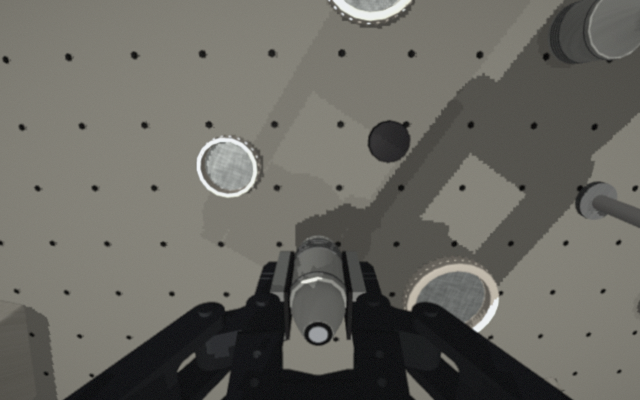

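```bash
python3 base.py 7 228 167; python3 base.py 7 370 5;  python3 base.py 7 455 300
```

```text
rim centre/r [ 531.2 -384.7   22. ] rms 0.2505825441410582 tcp [ 558.8 -317.1  112.5] rot [-0.  1.  0. -0.]
rim centre/r [ 396.6 -281.8   33.1] rms 1.972804497530695 tcp [ 558.8 -317.1  112.5] rot [-0.  1.  0. -0.]
```

servo_tool([
  [0, 0, 0, 10, -25, 0, 0],
  [0, 0, 0, 11, -27, 0, 0],
  [0, 0, 0, 6.5, -15.5, 0, 0],
  [0, 0, 0, 0, 0, 0, 0],
  [0, 0, 0, 0, 0, 0, 0],
])

```text
time_s: 11.08
ee_pos: [531.6, -384.1, 113.7]
ee_rot: [-0.0, 1.0, 0.0, -0.0]
contact_force: [0.1, -0.2, -0.2]
opening: 0.266
```

servo_tool([
  [0, 0, 0, 0, 0, 10, 0],
  [0, 0, 0, 0, 0, 25, 0],
  [0, 0, 0, 0, 0, 22, 0],
  [0, 0, 0, 0, 0, 12, 0],
  [0, 0, 0, 0, 0, 5, 0],
])

```text
time_s: 11.5
ee_pos: [531.1, -382.3, 36.3]
ee_rot: [-0.001, 1.0, 0.002, -0.002]
contact_force: [-0.9, -0.3, -1.9]
opening: 0.269
```

servo_tool([
  [0, 0, 0, 0, 0, 0, 0],
  [0, 0, 0, 0, 0, 0, 0],
])

```text
time_s: 11.67
ee_pos: [532.5, -384.4, 40.7]
ee_rot: [-0.001, 1.0, -0.0, 0.001]
contact_force: [-0.9, -0.6, -0.9]
opening: 0.26
```

servo_tool([
  [0, 0, 0, 1, 0, 6, 0],
  [0, 0, 0, 0, 0, 6, 0],
  [0, 0, 0, 0, 0, 5, 0],
  [0, 0, 0, 0, 0, 3, 0],
  [0, 0, 0, 0, 0, 0.5, 0],
])

```text
time_s: 12.08
ee_pos: [530.5, -384.3, 18.5]
ee_rot: [-0.001, 1.0, 0.0, -0.0]
contact_force: [0.2, 0.5, -1.0]
opening: 0.267
```

servo_tool([
  [0, 0, 0, 0, 0, 0, 0],
  [0, 0, 0, 0, 0, 0, 0],
])

```text
time_s: 12.25
ee_pos: [530.9, -384.6, 19.4]
ee_rot: [-0.001, 1.0, -0.0, 0.0]
contact_force: [0.3, -0.2, -1.6]
opening: 0.264
```

servo_tool([
  [0, 0, 0, 0, 0, 1, 0],
  [0, 0, 0, 0, 0, 0.6, 0],
  [0, 0, 0, 0, 0, 0, 0],
  [0, 0, 0, 0, 0, 0, 0],
])

```text
time_s: 12.58
ee_pos: [531.1, -384.7, 18.3]
ee_rot: [-0.001, 1.0, -0.0, 0.0]
contact_force: [-1.6, 0.4, 3.7]
opening: 0.264
```

Contact with the floor (about 5 N rise). Release.

servo_tool([
  [0, 0, 0, 0, 0, 0, 0.3],
  [0, 0, 0, 0, 0, 0, 0.36],
  [0, 0, 0, 0, 0, 0, 0.5],
  [0, 0, 0, 0, 0, 0, 0.7],
  [0, 0, 0, 0, 0, 0, 0.9],
])

```text
time_s: 13.0
ee_pos: [530.8, -384.5, 17.5]
ee_rot: [-0.001, 1.0, 0.0, -0.0]
contact_force: [-0.4, -0.1, 0.4]
opening: 0.768
```

servo_tool([
  [0, 0, 0, 0, 0, -5, 1],
  [0, 0, 0, 0, 0, -20, 1],
  [0, 0, 0, 0, 0, -40, 1],
  [0, 0, 0, 0, 0, -40, 1],
  [0, 0, 0, 0, 0, -40, 1],
])

```text
time_s: 13.42
ee_pos: [530.5, -384.2, 164.5]
ee_rot: [-0.001, 1.0, 0.0, -0.0]
contact_force: [0.7, -1.6, 0.6]
opening: 1.0
```

```bash
python3 look.py 8 wrist | head -1
```

```text
{'time_s': 13.4167, 'joints': [-0.683, 0.448, 1.069, 0.0, 1.625, -2.255], 'qd': [-0.001, -0.275, -0.623, 0.002, 0.878, -0.001], 'joint_efforts': [0.113, -51.444, -32.202, -0.002, -0.989, 0.0], 'ee_pos': [530.498, -384.24, 164.508], 'ee_rot': [-0.001, 1.0, 0.0, -0.0], 'contact_force': [0.69, -1.647, 0.603], 'torque': [-0.033, -0.003, -0.017], 'opening': 1.000197875858493}
```

View pics/wrist_8.png

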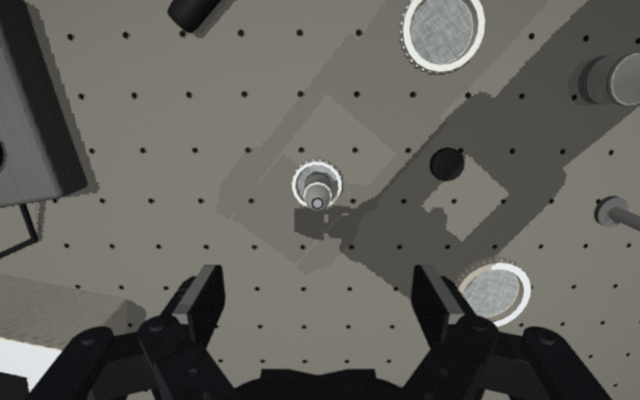

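```bash
python3 meas.py 8 317 203 66; python3 base.py 8 443 28
```

```text
lens ray [[ 530.8 -384.3]]
cloud [ 531.  -385.1] r 22.9 z [12.2 45.9 66.4] n 1232 px [316.8 187.6]
rim centre/r [ 399.  -281.9   30.7] rms 1.7576790503703668 tcp [ 530.5 -384.2  164.5] rot [-0.  1.  0. -0.]
```

servo_tool([
  [0, 0, 0, 10, 26, 0, 1],
  [0, 0, 0, 14, 37, 0, 1],
  [0, 0, 0, 14, 37, 0, 1],
  [0, 0, 0, 14, 37, 0, 1],
  [0, 0, 0, 14, 37, 0, 1],
])

```text
time_s: 13.88
ee_pos: [463.7, -209.1, 162.7]
ee_rot: [-0.0, 1.0, -0.0, 0.0]
contact_force: [0.4, 0.6, 1.1]
opening: 1.0
```

servo_tool([
  [0, 0, 0, 14, 37, 0, 1],
  [0, 0, 0, 10, 26, 0, 1],
  [0, 0, 0, 5.5, 13, 0, 1],
  [0, 0, 0, 0, 0, 0, 1],
  [0, 0, 0, 0, 0, 0, 1],
])

```text
time_s: 14.3
ee_pos: [435.3, -134.5, 163.3]
ee_rot: [-0.001, 1.0, -0.0, 0.001]
contact_force: [0.3, -0.9, -0.1]
opening: 0.999
```

```bash
python3 look.py 9 wrist | head -1
```

```text
{'time_s': 14.3, 'joints': [-0.381, -0.116, 1.701, -0.0, 1.555, -1.954], 'qd': [-0.026, 0.031, -0.022, -0.001, -0.002, -0.004], 'joint_efforts': [0.952, -31.319, -34.561, 0.085, 0.09, 0.081], 'ee_pos': [435.264, -134.536, 163.253], 'ee_rot': [-0.001, 1.0, -0.0, 0.001], 'contact_force': [0.344, -0.885, -0.087], 'torque': [0.051, -0.01, 0.051], 'opening': 0.9991016548933312}
```

View pics/wrist_9.png

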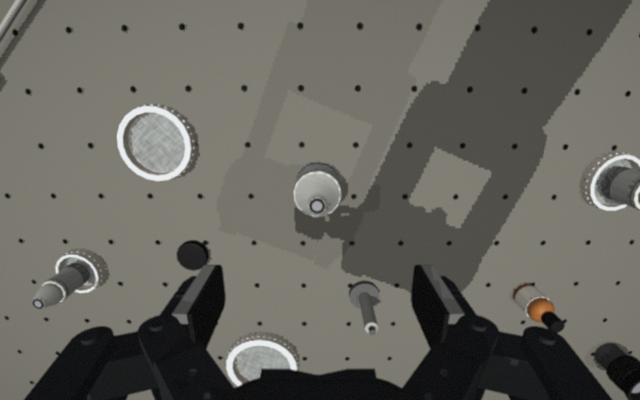

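```bash
python3 meas.py 9 317 207 72; python3 base.py 9 155 142
```

```text
lens ray [[ 436.5 -134.7]]
cloud [ 434.9 -134.9] r 20.3 z [16.5 49.3 72.3] n 2028 px [316.7 189.5]
rim centre/r [ 397.9 -280.5   32.5] rms 0.29783608449135973 tcp [ 435.3 -134.5  163.3] rot [-0.  1. -0.  0.]
```

servo_tool([
  [0, 0, 0, 0, 0, 30, 1],
  [0, 0, 0, 0, 0, 40, 1],
  [0, 0, 0, 0, 0, 35, 1],
  [0, 0, 0, 0, 0, 25, 0.9],
  [0, 0, 0, 0, 0, 10, 0.9],
])

```text
time_s: 14.77
ee_pos: [432.9, -134.8, 18.5]
ee_rot: [0.0, 1.0, 0.001, -0.003]
contact_force: [-0.5, -0.0, -0.6]
opening: 0.9
```

servo_tool([
  [0, 0, 0, 0, 0, 0, 0.8],
  [0, 0, 0, 0, 0, 0, 0.7],
  [0, 0, 0, 0, 0, 0, 0.65],
])

```text
time_s: 15.02
ee_pos: [436.5, -135.6, 24.7]
ee_rot: [-0.0, 1.0, -0.001, 0.002]
contact_force: [0.2, 0.8, 0.3]
opening: 0.651
```

servo_tool([
  [0, 0, 0, 0, 0, 6, 0.65],
  [0, 0, 0, 0, 0, 5, 0.6],
  [0, 0, 0, 0, 0, 0, 0.55],
  [0, 0, 0, 0, 0, 0, 0.55],
])

```text
time_s: 15.35
ee_pos: [434.9, -134.5, 11.6]
ee_rot: [-0.001, 1.0, 0.0, -0.0]
contact_force: [0.2, 0.3, 0.2]
opening: 0.551
```

servo_tool([
  [0, 0, 0, 0, 0, 0, 0.5],
  [0, 0, 0, 0, 0, 0, 0.46],
  [0, 0, 0, 0, 0, 0, 0.42],
  [0, 0, 0, 0, 0, 0, 0.2],
  [0, 0, 0, 0, 0, 0, 0],
], squeeze=60)

```text
time_s: 15.77
ee_pos: [435.3, -134.8, 12.2]
ee_rot: [-0.001, 1.0, -0.0, 0.0]
contact_force: [-1.5, -0.6, 5.8]
opening: 0.448
```

servo_tool([
  [0, 0, 0, 0, 0, 0, 0],
  [0, 0, 0, 0, 0, 0, 0],
])

```text
time_s: 15.93
ee_pos: [435.3, -134.8, 12.3]
ee_rot: [-0.001, 1.0, -0.0, 0.0]
contact_force: [-2.4, -1.0, 5.2]
opening: 0.457
```

servo_tool([
  [0, 0, 0, 0, 0, -5, 0],
  [0, 0, 0, 0, 0, -15, 0],
  [0, 0, 0, 0, 0, -25, 0],
  [0, 0, 0, 0, 0, -30, 0],
  [0, 0, 0, 0, 0, -25, 0],
])

```text
time_s: 16.35
ee_pos: [434.6, -134.3, 112.8]
ee_rot: [-0.001, 1.0, 0.0, -0.0]
contact_force: [0.5, -0.4, -2.6]
opening: 0.454
```

```bash
python3 look.py 10 wrist | head -1
```

```text
{'time_s': 16.35, 'joints': [-0.381, -0.074, 1.766, 0.0, 1.451, -1.953], 'qd': [0.001, -0.325, -0.322, -0.002, 0.629, -0.002], 'joint_efforts': [0.082, -30.126, -32.823, 0.0, -0.533, 0.0], 'ee_pos': [434.636, -134.321, 112.758], 'ee_rot': [-0.001, 1.0, 0.0, -0.0], 'contact_force': [0.535, -0.437, -2.623], 'torque': [0.04, -0.032, 0.054], 'opening': 0.45372084899541754}
```

View pics/wrist_10.png

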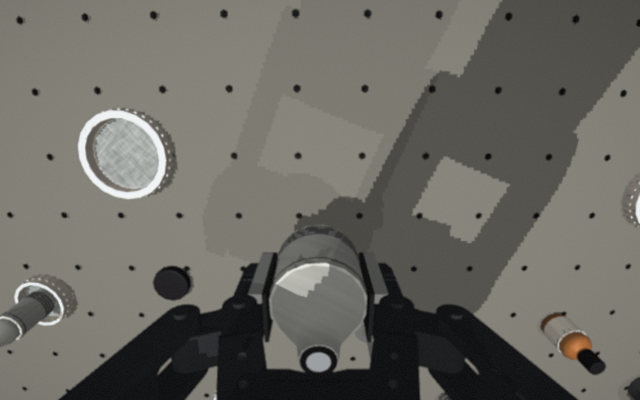

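```bash
python3 base.py 10 125 153
```

```text
rim centre/r [ 397.9 -280.4   32.7] rms 0.2417734207193408 tcp [ 434.6 -134.3  112.8] rot [-0.  1.  0. -0.]
```

servo_tool([
  [0, 0, 0, 5, -20, 0, 0],
  [0, 0, 0, 9, -35, 0, 0],
  [0, 0, 0, 9, -35, 0, 0],
  [0, 0, 0, 9, -35, 0, 0],
  [0, 0, 0, 5, -21, 0, 0],
])

```text
time_s: 16.82
ee_pos: [396.8, -283.1, 111.1]
ee_rot: [0.0, 1.0, 0.0, -0.0]
contact_force: [0.5, -0.1, -2.3]
opening: 0.45
```

servo_tool([
  [0, 0, 0, 0, 0, 0, 0],
  [0, 0, 0, 0, 0, 0, 0],
])

```text
time_s: 16.98
ee_pos: [397.5, -281.1, 110.8]
ee_rot: [0.001, 1.0, 0.001, -0.0]
contact_force: [0.5, 0.1, -3.1]
opening: 0.455
```

servo_tool([
  [0, 0, 0, 0, 0, 10, 0],
  [0, 0, 0, 0, 0, 25, 0],
  [0, 0, 0, 0, 0, 22, 0],
  [0, 0, 0, 0, 0, 12, 0],
  [0, 0, 0, 0, 0, 5, 0],
])

```text
time_s: 17.4
ee_pos: [397.1, -278.2, 34.3]
ee_rot: [-0.002, 1.0, 0.002, -0.002]
contact_force: [-0.0, 0.1, -3.0]
opening: 0.45
```

servo_tool([
  [0, 0, 0, 0, 0, 0, 0],
  [0, 0, 0, 0, 0, 0, 0],
])

```text
time_s: 17.57
ee_pos: [398.6, -280.1, 37.9]
ee_rot: [-0.001, 1.0, 0.0, 0.0]
contact_force: [-0.4, -0.7, -2.4]
opening: 0.454
```

servo_tool([
  [0, 0, 0, 0, 0, 6, 0],
  [0, 0, 0, 0, 0, 6, 0],
  [0, 0, 0, 0, 0, 5, 0],
  [0, 0, 0, 0, 0, 3, 0],
  [0, 0, 0, 0, 0, 0.5, 0],
])

```text
time_s: 17.98
ee_pos: [397.9, -280.4, 16.4]
ee_rot: [-0.001, 1.0, 0.0, -0.0]
contact_force: [-0.1, -0.1, -2.9]
opening: 0.451
```

servo_tool([
  [0, 0, 0, 0, 0, 0, 0],
  [0, 0, 0, 0, 0, 0, 0],
])

```text
time_s: 18.15
ee_pos: [398.3, -280.8, 17.3]
ee_rot: [-0.001, 1.0, -0.0, 0.0]
contact_force: [0.1, -0.1, -2.1]
opening: 0.45
```

servo_tool([
  [0, 0, 0, 0, 0, 1, 0],
  [0, 0, 0, 0, 0, 0.4, 0],
  [0, 0, 0, 0, 0, 0, 0],
  [0, 0, 0, 0, 0, 0, 0],
])

```text
time_s: 18.48
ee_pos: [398.4, -280.9, 16.3]
ee_rot: [-0.001, 1.0, -0.0, 0.0]
contact_force: [-0.6, 0.6, 1.3]
opening: 0.45
```

servo_tool([
  [0, 0, 0, 0, 0, 0, 0.48],
  [0, 0, 0, 0, 0, 0, 0.53],
  [0, 0, 0, 0, 0, 0, 0.65],
  [0, 0, 0, 0, 0, 0, 0.8],
  [0, 0, 0, 0, 0, 0, 0.95],
])

```text
time_s: 18.9
ee_pos: [398.2, -280.7, 15.8]
ee_rot: [-0.001, 1.0, 0.0, 0.0]
contact_force: [0.2, -1.1, -1.3]
opening: 0.91
```

servo_tool([
  [0, 0, 0, 0, 0, -5, 1],
  [0, 0, 0, 0, 0, -20, 1],
  [0, 0, 0, 0, 0, -40, 1],
  [0, 0, 0, 0, 0, -40, 1],
  [0, 0, 0, 0, 0, -40, 1],
])

```text
time_s: 19.32
ee_pos: [397.8, -280.3, 162.7]
ee_rot: [-0.001, 1.0, 0.0, -0.0]
contact_force: [0.9, -0.5, 0.0]
opening: 1.0
```

```bash
python3 look.py 11 wrist | head -1
```

```text
{'time_s': 19.3167, 'joints': [-0.69, -0.024, 1.615, 0.0, 1.551, -2.262], 'qd': [-0.001, -0.381, -0.622, -0.001, 0.979, -0.001], 'joint_efforts': [0.154, -32.65, -31.905, -0.0, -1.057, 0.0], 'ee_pos': [397.784, -280.33, 162.695], 'ee_rot': [-0.001, 1.0, 0.0, -0.0], 'contact_force': [0.864, -0.532, 0.032], 'torque': [-0.036, -0.097, -0.011], 'opening': 0.9998890594386027}
```

View pics/wrist_11.png

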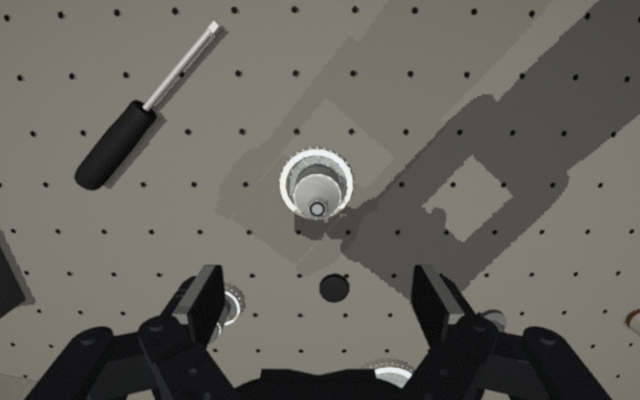

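```bash
python3 meas.py 11 317 209 76
```

```text
lens ray [[ 398.8 -280.4]]
cloud [ 397.5 -281.7] r 33.7 z [12.2 47.9 76.2] n 2996 px [316.3 187.1]
```

servo_tool([
  [0, 0, 0, -14, 16, 0, 1],
  [0, 0, 0, -25, 28, 0, 1],
  [0, 0, 0, -25, 28, 0, 1],
  [0, 0, 0, -25, 28, 0, 1],
  [0, 0, 0, -25, 28, 0, 1],
])

```text
time_s: 19.78
ee_pos: [513.0, -151.1, 161.1]
ee_rot: [-0.0, 1.0, -0.0, 0.0]
contact_force: [-0.1, -0.1, 0.0]
opening: 1.002
```

servo_tool([
  [0, 0, 0, -25, 28, 0, 1],
  [0, 0, 0, -25, 28, 0, 1],
  [0, 0, 0, -25, 28, 0, 1],
  [0, 0, 0, -25, 28, 0, 1],
  [0, 0, 0, -22, 26, 0, 1],
])

```text
time_s: 20.2
ee_pos: [635.0, -12.4, 160.8]
ee_rot: [-0.001, 1.0, 0.0, 0.0]
contact_force: [1.0, 0.0, -0.0]
opening: 0.999
```

servo_tool([
  [0, 0, 0, -15, 18, 0, 1],
  [0, 0, 0, -8, 11, 0, 1],
  [0, 0, 0, 0, 0, 0, 1],
  [0, 0, 0, 0, 0, 0, 1],
])

```text
time_s: 20.53
ee_pos: [656.8, 14.9, 160.4]
ee_rot: [-0.001, 1.0, -0.0, -0.0]
contact_force: [-0.9, -0.1, 0.2]
opening: 1.0
```

```bash
python3 look.py 12 wrist | head -1
```

```text
{'time_s': 20.5333, 'joints': [-0.033, 0.456, 1.067, -0.0, 1.619, -1.606], 'qd': [-0.031, -0.024, 0.022, -0.004, 0.001, -0.003], 'joint_efforts': [1.411, -53.028, -36.214, 0.122, -0.025, 0.064], 'ee_pos': [656.768, 14.896, 160.411], 'ee_rot': [-0.001, 1.0, -0.0, -0.0], 'contact_force': [-0.944, -0.144, 0.224], 'torque': [0.053, 0.002, -0.036], 'opening': 1.0003855732947848}
```

View pics/wrist_12.png

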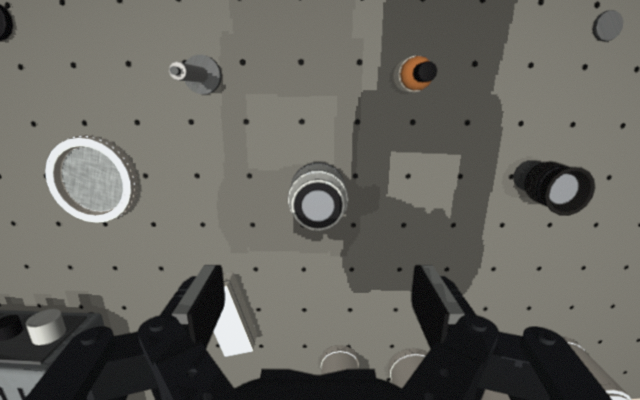

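```bash
python3 meas.py 12 318 205 57; python3 base.py 12 92 180
```

```text
lens ray [[660.4  15.6]]
cloud [660.2  15.1] r 25.3 z [16.8 56.  58. ] n 3151 px [317.4 195.6]
rim centre/r [ 652.4 -197.2   39.4] rms 0.2800943761107719 tcp [656.8  14.9 160.4] rot [-0.  1. -0. -0.]
```

servo_tool([
  [0, 0, 0, -3.5, 0.5, 20, 1],
  [0, 0, 0, 0, 0, 35, 1],
  [0, 0, 0, 0, 0, 20, 1],
  [0, 0, 0, 0, 0, 5, 1],
  [0, 0, 0, 0, 0, 0, 1],
])

```text
time_s: 21.0
ee_pos: [659.0, 14.1, 79.2]
ee_rot: [0.0, 1.0, 0.0, -0.002]
contact_force: [0.4, 0.1, -0.5]
opening: 1.0
```

servo_tool([
  [0, 0, 0, 0, 0, 0, 1],
  [0, 0, 0, 0, 0, 0, 1],
])

```text
time_s: 21.17
ee_pos: [661.4, 14.7, 83.6]
ee_rot: [-0.0, 1.0, -0.0, 0.002]
contact_force: [0.0, 0.3, -1.0]
opening: 0.999
```

servo_tool([
  [0, 0, 0, 0, 0.5, 15, 1],
  [0, 0, 0, 0, 0, 25, 1],
  [0, 0, 0, 0, 0, 20, 1],
  [0, 0, 0, 0, 0, 10, 1],
  [0, 0, 0, 0, 0, 1, 1],
])

```text
time_s: 21.58
ee_pos: [659.6, 15.6, 8.5]
ee_rot: [-0.001, 1.0, 0.0, -0.001]
contact_force: [-0.1, -0.2, -0.1]
opening: 1.0
```

servo_tool([
  [0, 0, 0, 0, 0, 0, 0.9],
  [0, 0, 0, 0, 0, 0, 0.8],
  [0, 0, 0, 0, 0, 0, 0.72],
  [0, 0, 0, 0, 0, 0, 0.68],
])

```text
time_s: 21.92
ee_pos: [661.2, 15.6, 11.5]
ee_rot: [-0.001, 1.0, 0.0, 0.001]
contact_force: [0.2, -0.3, 0.3]
opening: 0.677
```

servo_tool([
  [0, 0, 0, 0, 0, 0, 0.64],
  [0, 0, 0, 0, 0, 0, 0.6],
  [0, 0, 0, 0, 0, 0, 0.56],
  [0, 0, 0, 0, 0, 0, 0.4],
  [0, 0, 0, 0, 0, 0, 0.2],
], squeeze=70)

```text
time_s: 22.33
ee_pos: [660.9, 15.3, 10.9]
ee_rot: [-0.001, 1.0, -0.0, 0.001]
contact_force: [-0.9, -1.7, 5.9]
opening: 0.561
```

servo_tool([
  [0, 0, 0, 0, 0, 0, 0.2],
  [0, 0, 0, 0, 0, 0, 0.2],
  [0, 0, 0, 0, 0, 0, 0.2],
])

```text
time_s: 22.58
ee_pos: [660.9, 15.3, 10.9]
ee_rot: [-0.0, 1.0, -0.0, 0.001]
contact_force: [-1.2, -1.2, 5.4]
opening: 0.569
```

servo_tool([
  [0, 0, 0, 0, 0, -5, 0.2],
  [0, 0, 0, 0, 0, -15, 0.2],
  [0, 0, 0, 0, 0, -25, 0.2],
  [0, 0, 0, 0, 0, -25, 0.2],
  [0, 0, 0, 0, 0, -20, 0.2],
])

```text
time_s: 23.0
ee_pos: [659.9, 16.0, 100.5]
ee_rot: [-0.001, 1.0, 0.0, -0.001]
contact_force: [-0.2, 0.1, -3.9]
opening: 0.566
```

```bash
python3 look.py 13 wrist | head -1
```

```text
{'time_s': 23.0, 'joints': [-0.032, 0.503, 1.125, 0.001, 1.514, -1.604], 'qd': [0.001, -0.192, -0.227, -0.001, 0.409, -0.0], 'joint_efforts': [0.024, -54.086, -34.206, 0.0, -0.311, 0.0], 'ee_pos': [659.927, 15.952, 100.473], 'ee_rot': [-0.001, 1.0, 0.0, -0.001], 'contact_force': [-0.166, 0.052, -3.906], 'torque': [0.006, -0.065, -0.01], 'opening': 0.5663641436409043}
```

View pics/wrist_13.png

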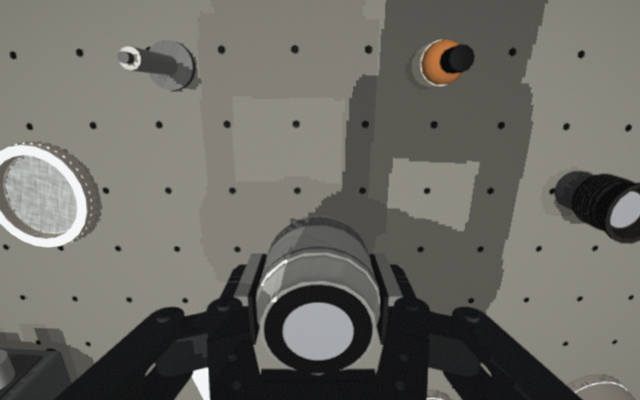

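servo_tool([
  [0, 0, 0, 0, -20, 0, 0.2],
  [0, 0, 0, 0, -32, 0, 0.2],
  [0, 0, 0, 0, -32, 0, 0.2],
  [0, 0, 0, 0, -25, 0, 0.2],
  [0, 0, 0, 0, -10, 0, 0.2],
])

```text
time_s: 23.47
ee_pos: [659.4, -106.7, 97.6]
ee_rot: [0.001, 1.0, -0.0, -0.001]
contact_force: [0.2, 1.1, -3.4]
opening: 0.568
```

servo_tool([
  [0, 0, 0, 0, 0, 0, 0.2],
  [0, 0, 0, 0, 0, 0, 0.2],
])

```text
time_s: 23.63
ee_pos: [660.0, -102.9, 98.4]
ee_rot: [-0.0, 1.0, 0.001, -0.001]
contact_force: [0.3, -0.2, -3.9]
opening: 0.568
```

```bash
python3 look.py 14 wrist | head -1
```

```text
{'time_s': 23.6333, 'joints': [-0.21, 0.528, 1.096, 0.001, 1.52, -1.782], 'qd': [0.031, -0.009, -0.003, 0.003, 0.002, 0.002], 'joint_efforts': [-1.875, -57.836, -36.946, -0.18, -0.016, -0.056], 'ee_pos': [659.97, -102.879, 98.356], 'ee_rot': [-0.0, 1.0, 0.001, -0.001], 'contact_force': [0.259, -0.162, -3.94], 'torque': [0.037, 0.033, 0.023], 'opening': 0.5678280848725812}
```

View pics/wrist_14.png

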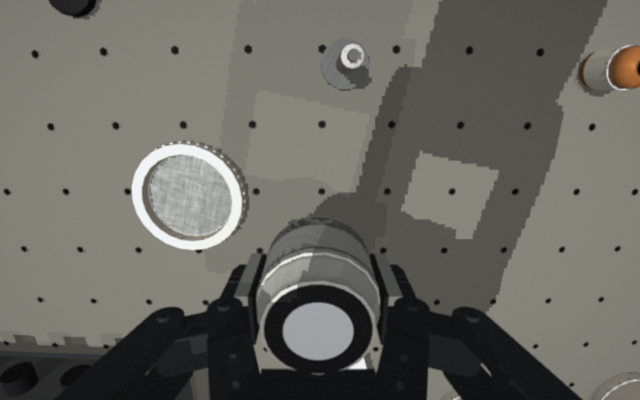

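```bash
python3 base.py 14 188 195
```

```text
rim centre/r [ 652.4 -198.    39.6] rms 0.25268550484599867 tcp [ 660.  -102.9   98.4] rot [-0.  1.  0. -0.]
```

servo_tool([
  [0, 0, 0, 3, -25, 0, 0.2],
  [0, 0, 0, 3, -35, 0, 0.2],
  [0, 0, 0, 2, -25, 0, 0.2],
  [0, 0, 0, 0, -9.5, 0, 0.2],
  [0, 0, 0, 0, 0, 0, 0.2],
])

```text
time_s: 24.1
ee_pos: [652.4, -198.7, 99.3]
ee_rot: [0.0, 1.0, 0.0, -0.0]
contact_force: [0.4, 0.2, -3.6]
opening: 0.565
```

servo_tool([
  [0, 0, 0, 0, 0, 5, 0.2],
  [0, 0, 0, 0, 0, 18, 0.2],
  [0, 0, 0, 0, 0, 20, 0.2],
  [0, 0, 0, 0, 0, 14, 0.2],
  [0, 0, 0, 0, 0, 5, 0.2],
])

```text
time_s: 24.52
ee_pos: [651.3, -195.3, 33.8]
ee_rot: [-0.002, 1.0, 0.001, -0.003]
contact_force: [-0.8, 0.3, -5.1]
opening: 0.565
```

servo_tool([
  [0, 0, 0, 0, 0, 0, 0.2],
  [0, 0, 0, 0, 0, 0, 0.2],
])

```text
time_s: 24.68
ee_pos: [653.0, -197.1, 38.2]
ee_rot: [-0.001, 1.0, 0.0, 0.0]
contact_force: [-0.5, 1.2, -4.0]
opening: 0.57
```

servo_tool([
  [0, 0, 0, 0, -0.5, 6, 0.2],
  [0, 0, 0, 0, 0, 7, 0.2],
  [0, 0, 0, 0, 0, 5, 0.2],
  [0, 0, 0, 0, 0, 3, 0.2],
  [0, 0, 0, 0, 0, 0.5, 0.2],
])

```text
time_s: 25.1
ee_pos: [652.1, -198.3, 15.1]
ee_rot: [-0.001, 1.0, 0.0, -0.001]
contact_force: [0.5, 0.4, -3.0]
opening: 0.568
```

servo_tool([
  [0, 0, 0, 0, 0, 0, 0.2],
  [0, 0, 0, 0, 0, 0, 0.2],
])

```text
time_s: 25.27
ee_pos: [652.7, -198.5, 16.5]
ee_rot: [-0.001, 1.0, -0.0, 0.0]
contact_force: [-0.1, 0.2, -3.9]
opening: 0.564
```

servo_tool([
  [0, 0, 0, 0, 0.5, 1, 0.2],
  [0, 0, 0, 0, 0, 1, 0.2],
  [0, 0, 0, 0, 0, 0, 0.2],
  [0, 0, 0, 0, 0, 0, 0.2],
])

```text
time_s: 25.6
ee_pos: [652.9, -197.9, 14.9]
ee_rot: [-0.001, 1.0, -0.0, 0.0]
contact_force: [0.1, 0.9, 0.5]
opening: 0.564
```

Weight taken by the floor (force rose about 4 N); release gently and lift.

servo_tool([
  [0, 0, 0, 0, 0, 0, 0.6],
  [0, 0, 0, 0, 0, 0, 0.64],
  [0, 0, 0, 0, 0, 0, 0.75],
  [0, 0, 0, 0, 0, 0, 0.9],
  [0, 0, 0, 0, 0, 0, 1],
])

```text
time_s: 26.02
ee_pos: [652.7, -197.9, 14.5]
ee_rot: [-0.001, 1.0, -0.0, 0.0]
contact_force: [-0.7, -0.1, 0.7]
opening: 0.99
```

servo_tool([
  [0, 0, 0, 0, 0, -5, 1],
  [0, 0, 0, 0, 0, -20, 1],
  [0, 0, 0, 0, 0, -40, 1],
  [0, 0, 0, 0, 0, -40, 1],
  [0, 0, 0, 0, 0, -40, 1],
])

```text
time_s: 26.43
ee_pos: [652.2, -197.7, 161.2]
ee_rot: [-0.001, 1.0, 0.0, -0.0]
contact_force: [1.6, -1.5, -0.7]
opening: 0.999
```

```bash
python3 look.py 15 wrist | head -1
```

```text
{'time_s': 26.4333, 'joints': [-0.349, 0.529, 0.969, 0.0, 1.645, -1.921], 'qd': [-0.001, -0.259, -0.634, -0.0, 0.871, -0.001], 'joint_efforts': [0.107, -54.36, -32.203, -0.002, -0.982, 0.0], 'ee_pos': [652.22, -197.721, 161.217], 'ee_rot': [-0.001, 1.0, 0.0, -0.0], 'contact_force': [1.586, -1.474, -0.682], 'torque': [0.015, 0.005, -0.014], 'opening': 0.9994230344724906}
```

View pics/wrist_15.png

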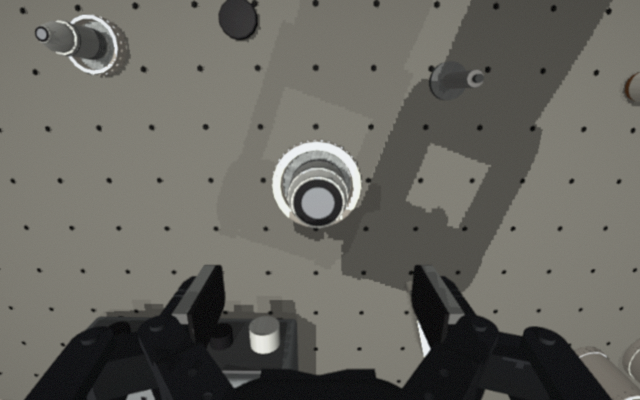

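servo_tool([
  [0, 0, 0, 30, 0, -15, 1],
  [0, 0, 0, 30, 0, -15, 1],
  [0, 0, 0, 30, 0, -15, 1],
  [0, 0, 0, 20, 0, -5, 1],
  [0, 0, 0, 0, 0, 0, 1],
])

```text
time_s: 26.9
ee_pos: [540.8, -198.6, 212.5]
ee_rot: [0.0, 1.0, -0.001, 0.002]
contact_force: [0.3, 0.7, 0.3]
opening: 1.001
```

servo_tool([
  [0, 0, 0, 0, 0, 0, 1],
  [0, 0, 0, 0, 0, 0, 1],
  [0, 0, 0, 0, 0, 0, 1],
])

```text
time_s: 27.15
ee_pos: [543.0, -197.8, 208.5]
ee_rot: [-0.001, 1.0, 0.0, -0.0]
contact_force: [0.0, 0.3, -0.8]
opening: 0.999
```

```bash
python3 look.py 16 scene top | head -1; python3 - <<'E'
from geo import *
np.set_printoptions(precision=1,suppress=True)
for n in('scene','top'):
    s,f=pickle.load(open(f'{n}_16.pkl','rb')); C=cloud(s,f); ok=f['depth']>0
    m=(ok&(C[...,2]>18)&(C[...,2]<90)).astype(np.uint8)
    k,l,st,ce=cv2.connectedComponentsWithStats(m)
    for i in range(1,k):
        if st[i,4]<15 or st[i,4]>900: continue
        P=C[l==i]; (c,r)=cv2.minEnclosingCircle(P[:,:2].astype(np.float32))
        if r<30: print(n,ce[i],'xy',np.array(c),'r',round(r,1),'z',np.percentile(P[:,2],[5,50,98]))
E
python3 meas.py 15 318 205 61
```

```text
{'time_s': 27.15, 'joints': [-0.413, 0.21, 1.274, 0.0, 1.659, -1.986], 'qd': [0.002, 0.009, -0.001, -0.0, 0.002, -0.002], 'joint_efforts': [-0.146, -45.189, -36.089, -0.006, 0.013, 0.002], 'ee_pos': [543.041, -197.817, 208.499], 'ee_rot': [-0.001, 1.0, 0.0, -0.0], 'contact_force': [0.006, 0.279, -0.798], 'torque': [0.017, 0.004, -0.055], 'opening': 0.9987760932184823}
scene [615.2  20.8] xy [-797.5  -98. ] r 24.4 z [22.2 55.3 88.2]
scene [635.4  55.3] xy [-653.    66.6] r 22.8 z [20.1 41.2 82.9]
scene [284.   94.8] xy [ 345.3 -442.1] r 19.9 z [18.1 20.6 23.4]
scene [297.4 124. ] xy [ 399.9 -278.3] r 20.8 z [20.8 45.5 73.9]
scene [236.2 122.6] xy [ 534.  -381.2] r 12.9 z [20.3 42.7 63. ]
scene [227.5 180.1] xy [ 654.2 -196.3] r 25.6 z [20.7 49.5 60.1]
scene [284.6 190.5] xy [562.1 -84.3] r 7.2 z [21.9 41.4 59.8]
scene [392.9 230.3] xy [434.1 152.3] r 16.4 z [20.4 44.5 60.4]
scene [328.4 241. ] xy [562.   92.4] r 13.1 z [22.  34.5 56.2]
scene [448.5 255.4] xy [388.3 271.2] r 21.1 z [26.2 46.1 55.9]
scene [181.7 293.4] xy [870.6  40.2] r 21.7 z [23.5 65.4 74.2]
scene [328.7 300.7] xy [6
[... 606 characters left out ...]
9  88.2] xy [ 844.7 -426. ] r 11.7 z [86.8 89.1 89.8]
top [ 76.8 115.2] xy [740.1 600.3] r 18.1 z [74.1 85.1 88.2]
top [ 43.5 144.7] xy [662.4 687. ] r 26.7 z [20.6 55.  89.4]
top [226.8 158.2] xy [647.1 219.6] r 21.1 z [34.8 50.1 59.9]
top [382.2 161.9] xy [ 650.4 -193.7] r 24.8 z [25.3 58.2 64.9]
top [ 71.4 187.7] xy [562.  615.8] r 18.1 z [21.4 53.8 86.7]
top [274. 194.] xy [558.8  94.5] r 13.3 z [22.1 36.9 58. ]
top [340.8 195.3] xy [558.7 -81.8] r 6.2 z [25.  53.1 62.9]
top [248.7 241.8] xy [430.7 155. ] r 16.3 z [26.  55.9 64.6]
top [200.3 258.2] xy [386.  275.2] r 20.5 z [36.4 51.1 60.1]
lens ray [[ 654.8 -197. ]]
cloud [ 652.5 -198.7] r 40.6 z [12.2 52.7 61.8] n 4756 px [316.8 187.3]
```

View pics/scene_16.png

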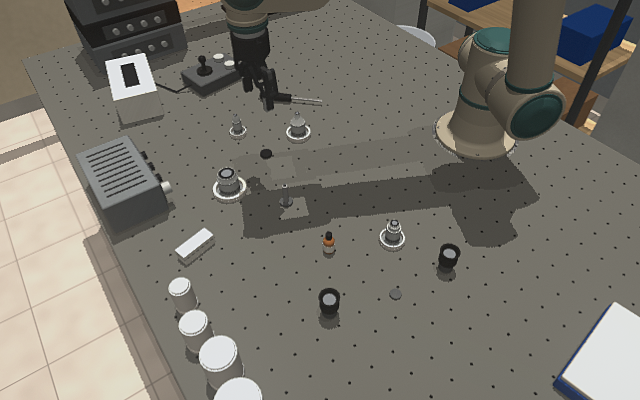

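View pics/top_16.png

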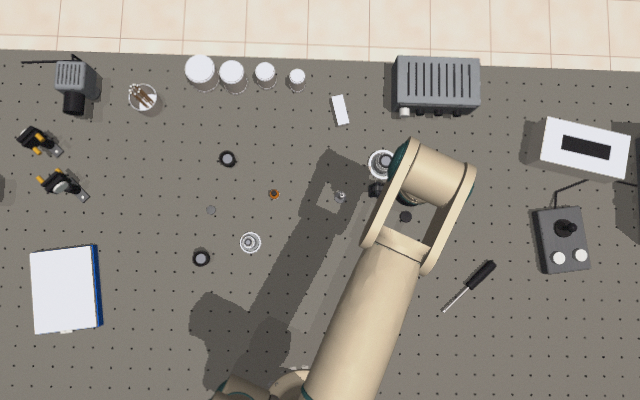

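The scene view shows all four standing in their dishes (slim 237,123; large 297,124; widest 228,180; medium 393,230), with the eyepieces at (448,255) and (329,301) as before. The arm is clear and at rest.

```bash
python3 -c "
from rig import job
print(job.finish_job())"
```

```text
the job is handed in; nothing more can be done
None
```

All four objectives are in their bases, lens up, and I handed the job in at about 27 s of the 99 s. I placed them in the order medium, slim, large, widest, lowering each until the wrist force showed the floor taking the load before releasing. The hand-in gives no verdict, so the checks below are my own.

| Objective | Distance from base centre (wrist camera) |
|---|---|
| Medium | about 1 mm |
| Slim | about 1 mm |
| Large | about 1 mm |
| Widest | about 2.5 mm |

- **Seating:** the measured top heights match each objective sitting on a 4 mm floor. They look upright in the pictures; I did not measure the tilt.
- **Disagreements:** the side camera put the large one up to 4 mm from its base centre, and for the widest the wrist camera's lens and depth readings differed by 2 to 3 mm. The top and side cameras also disagree by about 3 mm. All of this is within the 10 mm limit.
- **Hidden from the top camera:** at the end the arm covered the slim and large ones in that view, so those two rest on the wrist and side views.
- **Eyepieces:** both read within 1 mm of where they started, in both fixed cameras.

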